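# Swap the sample jar behind two dropper bottles

### The arm

A 7-joint arm with a two-finger parallel gripper is mounted at the origin on a cart in front of the work surface, level with it; the furniture and walls round the work are solid. World frame = base frame: x ahead of the robot, y to its left, z up, the work surface at z = 0. Lengths are in m, angles in rad, forces in N, time in s.
With the tool pointing down it reaches from about 0.4 to 0.85 m from the base axis. Payload 10.4 kg.
Tool frame: the origin (TCP) lies midway between the tips of the shut fingers; the grasp point (between the pads) lies 19 mm behind it; z points along the fingers, y is the line along which they close (so a half turn about z gives the same grasp; the last joint's range is limited). The gripper opens to 87 mm and grips with 3 to 60 N. Pads are 19 mm wide; open, the fingers measure 117 mm over their backs; the gripper's body (75 mm by 190 mm) begins 51 mm behind the grasp point.
Start: joints at [1.293, 0.332, -0.065, 1.46, 0.022, 1.35, -0.088], TCP at [0.158, -0.605, 0.223] pointing down, gripper open.
Joint ranges: [-2.6, 2.6], [-0.5, 2.12], [-1.47, 1.34], [0.16, 2.42], [-1.27, 4.41], [0.06, 2.06], [-2.6, 2.6]. Speed limits (rad/s): [2.22, 2.22, 2.79, 2.79, 3.14, 3.14, 3.14].

### API

Orientations are given as a unit quaternion [x, y, z, w].
In Python, from bench import r gives the robot as it stands.
- The arm moves only by the tool move_arm, never from a script. Its argument "targets" is a list of rows, each a list of 3 entries, a list of its own where there are three numbers: the shift along the tool's x, y, z in cm, then the turn, a rotation vector about the tool's x, y, z in rad, then the opening in per cent of the stroke, from 0 (shut) to 100 (fully open). In form: [[[x, y, z], [wx, wy, wz], gripper], ...]. A call has 1 to 20 rows; each row shifts and turns the commanded pose from where the row before left it, along the tool's axes as they then stand; what a row does not reach is not made up. A row lasts 1/8 s, in which the tool goes at most 62.5 mm and 10.7 degrees, less where a joint would pass 70% of its speed; a pose out of reach is approached as far as the arm can. A call with a gripper value outside its range is refused whole. The fingers move at their own pace and stop on an object; "grip_force" is the grip in N (left out, the last holds). Time passes only in rows, so rows that do not move let the fingers close. It gives the time, the measured TCP pose, the force, the opening and the grip force at its end, in the units of the state.
- r.read_state(): the state, without advancing time (a new reading comes with each control period).
- r.camera(name): name is "side" or "top" or "wrist"; returns a dict with "image" (420x560x3 uint8, blue, green, red), "vertical_fov" (degrees; the focal length in pixels is half the picture's height over the tangent of half this angle, whatever the lens; pixels are square), "cx", "cy" (the principal point, pixels), "cam_to_world" (4x4, takes a point from camera to world coordinates). Camera axes: x right, y down, z forward; pixel columns grow to the right and rows downward; lengths in m; the calibration is good to about 2 mm. A picture is of the moment at which its call begins. There is no depth.
- r.close_job(): hands the job in; it is judged then, once.
The state is a dict: "time": time; "joint_positions": joint angles; "joint_vel": joint speeds; "joint_torque": joint torques, N m; "ee_pos": TCP position; "eef_rot": TCP orientation; "ft_force": force on the tool from outside, world axes, zero at the start; "torque": the same for the moment, N m; "width": finger opening in m; "grip_force": force on a finger pad.
Only numpy, scipy, OpenCV 4.12 (cv2) and the standard library are available. Lean on these libraries where they do the work, as an engineer would, in place of code of your own. Each camera call takes 0.05 s, during which the arm holds its last target. There are 200 camera calls.

### The job

Swap the black jar at the back of the blue caddy for the red jar: first clear both dropper bottles in front of it (red cap and blue cap) from the caddy and stand them on the dark mat, then set the black jar centred on the white mark of the yellow tile, and then stand the red jar centred on the rear seat mark of the caddy in its place. Last, put each of the two bottles back on the very seat mark it came from. Set everything down upright, knock nothing over, and leave the amber bottle, the beaker and the brass weight alone.

Things in the scene. Friction and masses are not known exactly. Their poses are not given: they have to be found in the camera images.
- caddy: fixed blue plate 120 x 170 x 6 mm with three white seat marks. Origin: underside below the REAR mark's middle; x to the back, y left. Bottle seats at (-16, +46) and (-16, -46) mm. A stop 48 mm wide, 55 mm high, stands 30 mm behind the rear mark's middle: a jar there can be gripped only along y, once both bottles are gone; a seated bottle is gripped along x.
- bottle_red: white dropper bottle with a pointed red cap: round body 38 mm across up to 70 mm height, pointed cap above it, 100 mm tall in all, 70 g. Origin: centre of its underside, z up. Grasp the body 55 to 60 mm up. Starts on one of the two front seats of the caddy, which one varies; it must finally return to that seat.
- bottle_blue: white dropper bottle with a pointed blue cap: round body 38 mm across up to 70 mm height, pointed cap above it, 100 mm tall in all, 70 g. Origin: centre of its underside, z up. Grasp the body 55 to 60 mm up. Starts on the other front seat of the caddy; it must finally return to that seat.
- jar_black: small black jar with black lid, 48 mm across, 56 mm tall (lid from 38 mm up), 110 g. Origin: centre of its underside, z up. Grasp across the lid. Starts on the rear seat of the caddy.
- jar_red: small red jar with tan lid, 48 mm across, 56 mm tall (lid from 38 mm up), 110 g. Origin: centre of its underside, z up. Grasp across the lid. Starts alone on the bench top.
- mat: fixed dark rubber mat, the side area: 110 mm (its x) x 190 mm (its y), 3 mm thick. Origin: centre of its underside. Both bottles fit side by side along its y, for instance 45 mm either side of the middle.
- tile: fixed yellow tile 100 x 100 mm, 6 mm thick, with a white round mark 54 mm across in its middle. Origin: centre of its underside.
- bottle_amber: bystander, leave alone: amber dropper bottle with black cap, 39 mm across, 100 mm tall, on the bench. Origin: centre of its underside.
- beaker: bystander, leave alone: open white beaker, 59 mm across, 67 mm tall. Origin: centre of its underside.
- weight: bystander, leave alone: brass knobbed weight, 33 mm across, 42 mm tall. Origin: centre of its underside.
Mind the look-alikes: they are no part of the job. Leave any purple look-alike of the bottle_red alone.

How it is judged:
On the way, in this order (a step that is already met when the one before it is completed fails the run):
1. both bottles stand on the mat, released (x of bottle_red in the frame of mat between -0.055 and 0.055 m and y of bottle_red in the frame of mat between -0.095 and 0.095 m and z of each of bottle_red, bottle_blue in the frame of mat below 0.008 m and angle between each of bottle_red, bottle_blue's own z axis and vertical below 0.15 rad and contact force between each of bottle_red, bottle_blue and the fingers below 0.1 N and x of bottle_blue in the frame of mat between -0.055 and 0.055 m and y of bottle_blue in the frame of mat between -0.095 and 0.095 m), for 0.2 s.
2. the black jar stands on the tile's mark, released (horizontal distance between jar_black and tile below 0.015 m and z of jar_black in the frame of tile below 0.011 m and angle between jar_black's own z axis and vertical below 0.15 rad and contact force between jar_black and the fingers below 0.1 N), for 0.2 s.
3. the red jar stands on the caddy's rear seat, released (horizontal distance between jar_red and caddy below 0.01 m and z of jar_red in the frame of caddy below 0.011 m and angle between jar_red's own z axis and vertical below 0.15 rad and contact force between jar_red and the fingers below 0.1 N), for 0.2 s.
4. each bottle stands again on the seat it came from, released (distance of each of bottle_red, bottle_blue from where it was at the start of the episode below 0.012 m and angle between each of bottle_red, bottle_blue's own z axis and vertical below 0.15 rad and contact force between each of bottle_red, bottle_blue and the fingers below 0.1 N), for 0.2 s.
At the end, for the whole second after the job is handed in: The black jar stands within 15 mm of the middle of the yellow tile, the red jar within 10 mm of the middle of the caddy's rear seat, and each bottle within 12 mm of where it stood at the start; all upright (within 0.15 rad), released and at rest (all of step 2 and all of step 3 and all of step 4 and linear speed of each of bottle_red, bottle_blue, jar_black, jar_red below 0.02 m/s); the robot touches nothing.
It fails at once if a bystander is moved more than 15 mm (distance of any of bottle_amber, beaker, weight from where it was at the start of the episode above 0.015 m).
It fails at once if a bottle or jar is tipped over (more than 0.6 rad) (angle between any of bottle_red, bottle_blue, jar_black, jar_red's own z axis and vertical above 0.6 rad).
It also fails if it takes over 141 s, if anything falls off the work surface, if the arm or the gripper's body presses on something with over 40 N, if the wrist force passes 120 N, or if a joint passes its speed limit or range.

## Working session

There is one attempt and no reset: what is moved stays moved. The work goes in short steps, Python scripts to look and compute and a tool call to move; the robot and the scene stay as the last step left them, time stands still between calls to the robot, and variables do not carry over. Pictures are saved under pics/ and viewed, at most 17 in all, crops included, and the job is handed in when it is done.

Besides the shell and the picture viewer there is one more tool, called after ">>>" as a command line: name --argument value ..., lists and objects as JSON in quotes. move_arm: Moves the arm, as the interface text tells. Its arguments: {"type":"object","properties":{"targets":{"type":"array"},"grip_force":{"type":"number"}},"required":["targets"]}

```bash
mkdir -p pics; ls
python3 - <<'E'
from bench import r
import cv2,numpy as np
np.set_printoptions(precision=4,suppress=True)
for n in ("top","side"):
    c=r.camera(n); cv2.imwrite(f"pics/{n}0.png",c["image"]); print(n,c["vertical_fov"],c["cx"],c["cy"]); print(c["cam_to_world"])
    np.save(f"{n}0.npy",c,allow_pickle=True)
s=r.read_state(); print(s)
E
```

```text
pics
top 49.57185678166621 276.7733391631722 210.04744696453525
[[-0.0071 -0.995   0.0994  0.4264]
 [-0.9998  0.0089  0.0176 -0.0109]
 [-0.0184 -0.0993 -0.9949  1.0257]
 [ 0.      0.      0.      1.    ]]
side 50.944493897147005 280.9648725710483 210.9556948806933
[[-0.9901 -0.0696  0.122   0.4103]
 [-0.1399  0.4069 -0.9027  0.8311]
 [ 0.0132 -0.9108 -0.4126  0.4241]
 [ 0.      0.      0.      1.    ]]
{'time': 0.1, 'joint_positions': array([ 1.2934,  0.3328, -0.0647,  1.4608,  0.0216,  1.3499, -0.0885]), 'joint_vel': array([ 0.0005, -0.0023,  0.0003, -0.0026, -0.0004, -0.001 ,  0.0007]), 'joint_torque': array([  0.0014, -62.4546,   0.0247, -39.0718,  -0.0614,   0.0365,
         0.0001]), 'ee_pos': array([ 0.1574, -0.6045,  0.2219]), 'eef_rot': array([ 0.9919,  0.127 , -0.0001, -0.0006]), 'ft_force': array([1.06  , 0.7452, 0.009 ]), 'torque': array([ 0.0114, -0.0273, -0.007 ]), 'grip_force': 0.0, 'width': 0.08729984155500031}
```

View pics/top0.png

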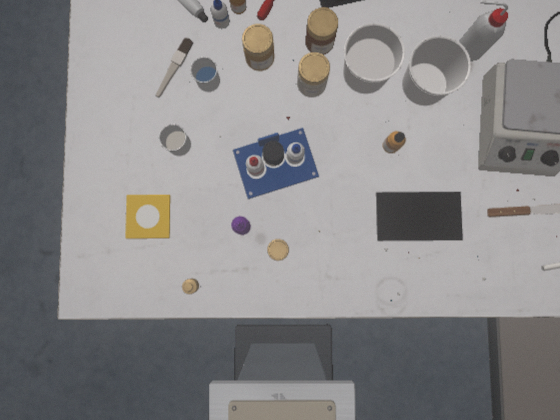

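View pics/side0.png

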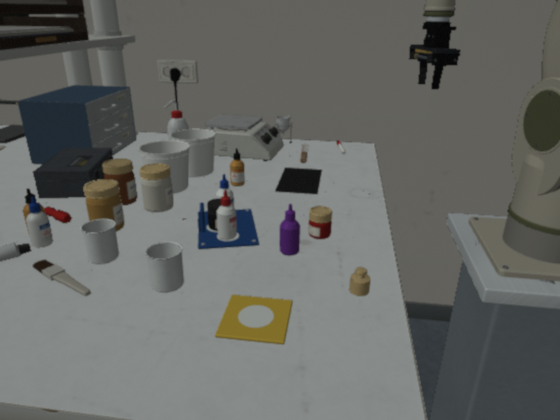

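```bash
cat > h.py <<'E'
import cv2,numpy as np
np.set_printoptions(precision=4,suppress=True)
def ray(c,uv):
    T=c["cam_to_world"];h=c["image"].shape[0];f=h/2/np.tan(np.radians(c["vertical_fov"]/2))
    d=T[:3,:3]@np.array([(uv[0]-c["cx"])/f,(uv[1]-c["cy"])/f,1]);return T[:3,3],d/np.linalg.norm(d)
def plane(c,uv,z):
    o,d=ray(c,uv);return o+d*(z-o[2])/d[2]
def tri(c1,u1,c2,u2):
    o1,d1=ray(c1,u1);o2,d2=ray(c2,u2)
    s=np.linalg.lstsq(np.c_[d1,-d2],o2-o1,rcond=None)[0];a=o1+s[0]*d1;b=o2+s[1]*d2
    return (a+b)/2,np.linalg.norm(a-b)
def blobs(c,lo,hi,roi,amin=15,close=0):
    "HSV mask in roi x0,y0,x1,y1 -> list of (area,centroid,contour), largest first"
    m=cv2.inRange(cv2.cvtColor(c["image"],cv2.COLOR_BGR2HSV),np.array(lo),np.array(hi))
    if lo[0]==0 and hi[0]<15: m|=cv2.inRange(cv2.cvtColor(c["image"],cv2.COLOR_BGR2HSV),np.array([170]+list(lo[1:])),np.array([180]+list(hi[1:])))
    k=np.zeros_like(m);x0,y0,x1,y1=roi;k[y0:y1,x0:x1]=m[y0:y1,x0:x1]
    if close:k=cv2.morphologyEx(k,cv2.MORPH_CLOSE,np.ones((close,close),np.uint8))
    out=[]
    for q in cv2.findContours(k,cv2.RETR_EXTERNAL,cv2.CHAIN_APPROX_NONE)[0]:
        M=cv2.moments(q)
        if M["m00"]>amin: out.append((M["m00"],np.array([M["m10"],M["m01"]])/M["m00"],q))
    return sorted(out,key=lambda t:-t[0])
E
python3 - <<'E'
from h import *
T=np.load("top0.npy",allow_pickle=True).item();S=np.load("side0.npy",allow_pickle=True).item()
def show(n,c,b,z,k=2):
    for a,p,q in b[:k]:
        (x,y),w,an=cv2.minAreaRect(q); print(n,int(a),p,"cen",plane(c,p,z),"rect",np.array([x,y]),np.array(w),an)
show("tile",T,blobs(T,[15,120,100],[35,255,255],[110,180,185,250]),.006,1)
show("mark",T,blobs(T,[0,0,150],[180,60,255],[138,205,160,230]),.006,1)
b=blobs(T,[0,0,0],[180,255,60],[365,180,475,250]);show("mat",T,b,.003,1)
bx=cv2.boxPoints(cv2.minAreaRect(b[0][2]));print("matbox",[plane(T,p,.003)[:2] for p in bx])
b=blobs(T,[0,0,0],[180,255,255],[0,0,1,1],0)
b=blobs(T,[100,110,40],[125,255,255],[220,120,330,205],15,3);show("caddy",T,b,.006,1)
bx=cv2.boxPoints(cv2.minAreaRect(b[0][2]));print("cbox",bx,[plane(T,p,.006)[:2] for p in bx])
R=[0,110,60],[10,255,255]
B=[105,80,60],[130,255,255]
show("redcapT",T,blobs(T,*R,[240,148,268,182],8),.09)
show("redcapS",S,blobs(S,*R,[210,185,245,215],8),.09)
show("blucapS",S,blobs(S,*B,[214,172,236,190],8),.09)
show("jarlidT",T,blobs(T,[8,50,80],[28,255,255],[262,235,296,265]),.056,1)
show("purple",T,blobs(T,[125,60,30],[160,255,255],[225,210,260,240]),.07,1)
show("black",T,blobs(T,[0,0,0],[180,255,50],[258,138,290,172]),.056,2)
for n,x0,y0,x1,y1,im in (("t",225,115,330,205,T),("s",185,165,335,260,S)):
    cv2.imwrite(f"pics/crop_{n}.png",cv2.resize(im["image"][y0:y1,x0:x1],None,fx=5,fy=5,interpolation=cv2.INTER_CUBIC))
a=cv2.imread("pics/crop_t.png");bb=cv2.imread("pics/crop_s.png")
E
```

```text
tile 1758 [147.6252 215.9917] cen [0.5173 0.2995 0.006 ] rect [147.5 216. ] [42. 43.] 90.0
mark 377 [147.6543 216.1042] cen [0.5171 0.2994 0.006 ] rect [148. 216.] [22. 20.] 90.0
mat 1194 [428.2463 217.0864] cen [ 0.5096 -0.3325  0.003 ] rect [432.1931 216.0849] [44.2817 55.7447] 83.9909896850586
matbox [array([ 0.5556, -0.2758]), array([ 0.5677, -0.4006]), array([ 0.4685, -0.4062]), array([ 0.4564, -0.2827])]
caddy 1249 [284.309  170.0065] cen [ 0.6196 -0.0106  0.006 ] rect [275.6 162.8] [49.3315 72.0999] 71.56504821777344
cbox [[233.6 150.8]
 [302.  128. ]
 [317.6 174.8]
 [249.2 197.6]] [array([0.6653, 0.1049]), array([ 0.7168, -0.052 ]), array([ 0.6077, -0.086 ]), array([0.5571, 0.0693])]
redcapT 15 [252.3333 159.0222] cen [0.6277 0.0561 0.09  ] rect [252.85 159.55] [5.3759 6.957 ] 71.56504821777344
redcapS 60 [224.5306 199.9306] cen [0.6241 0.0673 0.09  ] rect [225. 198.] [ 8. 14.] 0.0
blucapS 41 [222.9398 182.2771] cen [ 0.652  -0.0259  0.09  ] rect [223.4 181.7] [ 6.7082 12.522 ] 26.56505012512207
jarlidT 324 [277.5845 249.1777] cen [0.4397 0.0051 0.056 ] rect [277.5 249. ] [20. 21.] 90.0
purple 191 [239.8185 224.1169] cen [0.4927 0.0842 0.07  ] rect [240. 224.] [16. 16.] 0.0
```

View pics/crop_t.png

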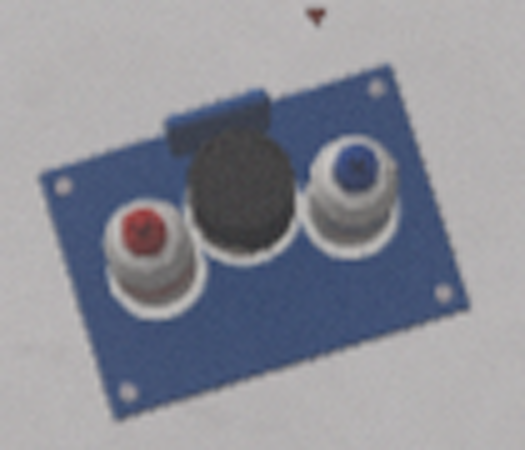

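View pics/crop_s.png

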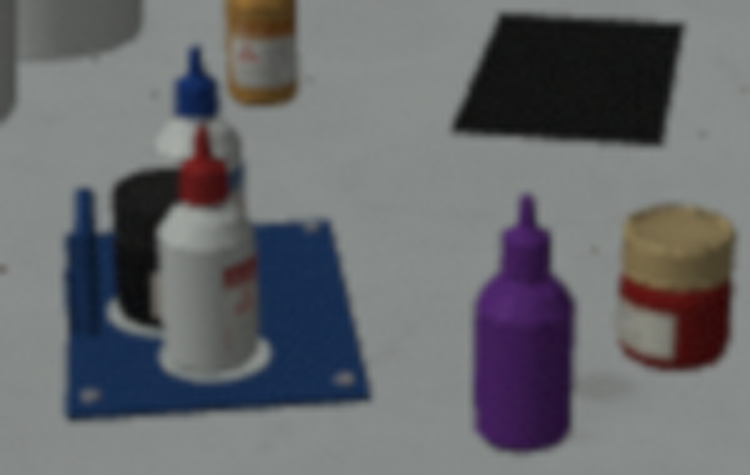

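Run:
```python
from h import *
T=np.load("top0.npy",allow_pickle=True).item();S=np.load("side0.npy",allow_pickle=True).item()
t=lambda u,v:((u+.5)/5-.5+225,(v+.5)/5-.5+115)
s=lambda u,v:((u+.5)/5-.5+185,(v+.5)/5-.5+165)
C=np.array([plane(T,t(*p),.006)[:2] for p in [(40,174),(391,66),(470,309),(118,418)]])
print(C,[np.linalg.norm(C[i]-C[(i+1)%4]) for i in range(4)],"cen",C.mean(0))
d=(C[0]-C[1]+C[3]-C[2]);yaw=np.arctan2(-d[0],d[1]);print("yaw",yaw)
R=plane(T,t(146,232),.106);B=plane(T,t(357,168),.106);print("plane",R,B,"tri",tri(T,t(146,232),S,s(202,125)),tri(T,t(357,168),S,s(195,47)))
print("yaw bott",np.arctan2(-(R-B)[0],(R-B)[1]),np.linalg.norm(R-B))
x=np.array([np.cos(yaw),np.sin(yaw)]);print("origin from bottles",(R+B)[:2]/2+.016*x)
print("black lid",plane(T,t(243,190),.062))
M=cv2.findContours
g=cv2.inRange(cv2.cvtColor(T["image"],cv2.COLOR_BGR2GRAY),0,75)[170:260,360:480]
c=max(cv2.findContours(g,0,2)[0],key=cv2.contourArea);b=cv2.boxPoints(cv2.minAreaRect(c))+[360,170]
P=np.array([plane(T,p,.003)[:2] for p in b]);print("mat",P,P.mean(0))
print("red jar tri",tri(T,(277.58,249.18),S,s(678,240)), "purple", tri(T,(240,225),S,s(527,240)))
for n,p,z in (("amber",(397,137),.1),("beaker",(175,136),.067),("weight",(190,285),.04)):print(n,plane(T,p,z))
```

```text
[[ 0.6686  0.1072]
 [ 0.7172 -0.0539]
 [ 0.604  -0.0882]
 [ 0.5558  0.0716]] [np.float64(0.1682976323721161), np.float64(0.11826434971316088), np.float64(0.16695265291473174), np.float64(0.11835281083033246)] cen [0.6364 0.0092]
yaw 0.29313824709659325
plane [0.6201 0.0519 0.106 ] [ 0.6459 -0.0351  0.106 ] tri (array([0.6233, 0.0526, 0.1051]), np.float64(0.006119432120392375)) (array([ 0.6492, -0.0346,  0.1051]), np.float64(0.006096101899807128))
yaw bott 0.2883758176549293 0.09078919584874279
origin from bottles [0.6483 0.013 ]
black lid [0.6473 0.013  0.062 ]
mat [[ 0.4614 -0.2166]
 [ 0.5675 -0.2196]
 [ 0.5657 -0.4081]
 [ 0.46   -0.4031]] [ 0.5137 -0.3119]
red jar tri (array([0.4402, 0.0053, 0.0492]), np.float64(0.0009708976663621816)) purple (array([0.4922, 0.083 , 0.08  ]), np.float64(0.004101073203994618))
amber [ 0.6685 -0.2444  0.1   ]
beaker [0.6851 0.2251 0.067 ]
weight [0.3645 0.1944 0.04  ]
```

>>> move_arm --targets '[[[4.7,-3.3,0],[0,0,0],100],[[4.7,-3.3,0],[0,0,0],100],[[4.7,-3.3,0],[0,0,0],100],[[4.7,-3.3,0],[0,0,0],100],[[4.7,-3.3,0],[0,0,0],100],[[4.7,-3.3,0],[0,0,0],100],[[4.7,-3.3,0],[0,0,0],100],[[4.7,-3.3,0],[0,0,0],100],[[4.7,-3.3,0],[0,0,0],100],[[4.7,-3.3,0],[0,0,0],100],[[4.7,-3.3,0],[0,0,0],100],[[4.7,-3.3,0],[0,0,0],100],[[4.7,-3.3,0],[0,0,0],100],[[0,0,0],[0,0,-0.18],100],[[0,0,0],[0,0,-0.18],100],[[0,0,0],[0,0,-0.18],100],[[0,0,0],[0,0,-0.18],100],[[0,0,0],[0,0,-0.18],100],[[0,0,0],[0,0,-0.18],100],[[0,0,0],[0,0,-0.18],100]]' --grip_force 15

```text
time: 2.6
ee_pos: [0.6405, -0.0358, 0.2221]
eef_rot: [0.725, 0.689, -0.0, -0.0]
ft_force: [0.4, 1.3, 0.3]
width: 0.0871
grip_force: 0.0
```

```bash
cat > g.py <<'E'
# usage: python3 g.py x y z yaw  -> delta in tool axes (cm) at the present yaw, and remaining turn about tool z
import sys;from h import *;from bench import r
from scipy.spatial.transform import Rotation as R
s=r.read_state();Q=R.from_quat(s["eef_rot"]);a=list(map(float,sys.argv[1:]))
Rt=R.from_euler("z",a[3])*R.from_euler("x",np.pi)
d=np.array(a[:3])-s["ee_pos"]
print("t",s["time"],"pos",s["ee_pos"],"w",round(s["width"],4),"grip",round(s["grip_force"],1),"F",s["ft_force"],"j7",s["joint_positions"][6])
print("turn (tool rotvec)",(Q.inv()*Rt).as_rotvec(),"| shift now cm",Q.inv().apply(d)*100,"| shift after turn cm",Rt.inv().apply(d)*100)
E
python3 g.py .646 -.035 .2 1.862
```

```text
t 2.6 pos [ 0.6405 -0.0358  0.2221] w 0.0871 grip 0.0 F [0.4406 1.255  0.3464] j7 -0.27381306072612
turn (tool rotvec) [-0.0008 -0.     -0.3414] | shift now cm [0.1092 0.5492 2.2062] | shift after turn cm [-0.0806  0.5523  2.2066]
```

>>> move_arm --targets '[[[0,0,0],[0,0,-0.17],100],[[0,0,0],[0,0,-0.17],100],[[-0.1,0.5,0],[0,0,0],100],[[0,0,0],[0,0,0],100]]'

```text
time: 3.1
ee_pos: [0.646, -0.0352, 0.2222]
eef_rot: [0.601, 0.799, 0.0, -0.0]
ft_force: [-0.7, -0.7, 0.4]
width: 0.0866
grip_force: 0.0
```

```bash
python3 g.py .646 -.035 .044 1.862
python3 - <<'E'
from h import *;from bench import r
c=r.camera("wrist");cv2.imwrite("pics/w1.png",c["image"]);np.save("w1.npy",c,allow_pickle=True);print(c["cam_to_world"])
E
```

```text
t 3.1 pos [ 0.646  -0.0352  0.2222] w 0.0866 grip 0.0 F [-0.6772 -0.7276  0.3942] j7 0.03522823666178173
turn (tool rotvec) [-0.0002 -0.0004 -0.011 ] | shift now cm [ 0.0133  0.0092 17.8211] | shift after turn cm [ 0.0196  0.0051 17.8211]
[[ 0.9609  0.2685  0.0678  0.6283]
 [ 0.2769 -0.9305 -0.2396  0.0304]
 [-0.0012  0.249  -0.9685  0.3834]
 [ 0.      0.      0.      1.    ]]
```

View pics/w1.png

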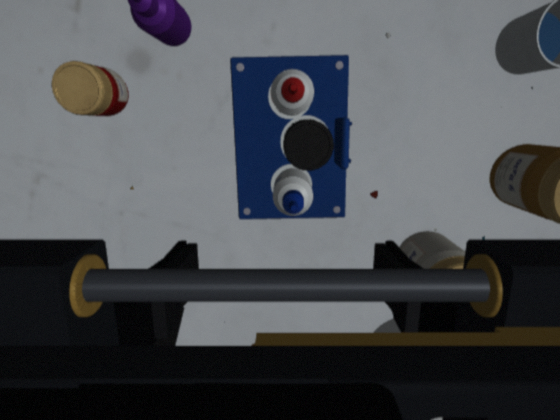

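Run:
```python
from h import *
c=np.load("w1.npy",allow_pickle=True).item();print(c["vertical_fov"],c["cx"],c["cy"])
print("red",plane(c,(292.5,89),.106),"blue",plane(c,(293,201),.106),"lid",plane(c,(306,144),.062))
C=np.array([plane(c,p,.006)[:2] for p in [(231,57),(348,55),(346,217),(238,219)]]);print(C,C.mean(0),[np.linalg.norm(C[i]-C[i-1]) for i in range(4)])
for n,lo,hi,roi in (("red",[0,110,60],[10,255,255],[275,70,310,110]),("blue",[105,120,30],[130,255,255],[281,188,304,210])):
    print(n,[(b[0],b[1],plane(c,b[1],.096)) for b in blobs(c,lo,hi,roi)])
```

```text
61.89656291358987 285.5087699496117 210.10647831156118
red [0.6268 0.0535 0.106 ] blue [ 0.6515 -0.0292  0.106 ] lid [0.6515 0.0153 0.062 ]
[[ 0.5585  0.0739]
 [ 0.6704  0.108 ]
 [ 0.7219 -0.0518]
 [ 0.6065 -0.0876]] [0.6393 0.0106] [np.float64(0.16843310905191344), np.float64(0.1169510581861669), np.float64(0.16797469435644127), np.float64(0.12086859457581796)]
red [(258.5, array([295.058 ,  88.4591]), array([0.6285, 0.0553, 0.096 ]))]
blue [(302.5, array([292.6953, 200.5961]), array([ 0.652 , -0.0311,  0.096 ]))]
```

>>> move_arm --targets '[[[0.1,0.35,0],[0,0,-0.011],100],[[0,0,3],[0,0,0],100],[[0,0,3],[0,0,0],100],[[0,0,3],[0,0,0],100],[[0,0,3],[0,0,0],100],[[0,0,3],[0,0,0],100],[[0,0,2.8],[0,0,0],100],[[0,0,0],[0,0,0],100],[[0,0,0],[0,0,0],30],[[0,0,0],[0,0,0],30],[[0,0,0],[0,0,0],30],[[0,0,0],[0,0,0],30],[[0,0,0],[0,0,0],30],[[0,0,0],[0,0,0],30]]' --grip_force 15

```text
time: 4.9
ee_pos: [0.6489, -0.0333, 0.0446]
eef_rot: [0.596, 0.803, 0.0, 0.0]
ft_force: [0.2, -0.6, -0.0]
width: 0.0378
grip_force: 14.8
```

```bash
python3 g.py .516 -.357 .17 1.862
python3 - <<'E'
from h import *;from bench import r
a=r.camera("side")["image"][100:280,150:350];cv2.imwrite("pics/s2.png",cv2.resize(a,None,fx=3,fy=3))
E
```

```text
t 4.9 pos [ 0.6489 -0.0333  0.0446] w 0.0378 grip 14.8 F [ 0.1554 -0.5926 -0.0209] j7 -0.03143600512697788
turn (tool rotvec) [0.0002 0.0001 0.0038] | shift now cm [-27.1074 -22.1276 -12.5404] | shift after turn cm [-27.1895 -22.0273 -12.5394]
```

View pics/s2.png

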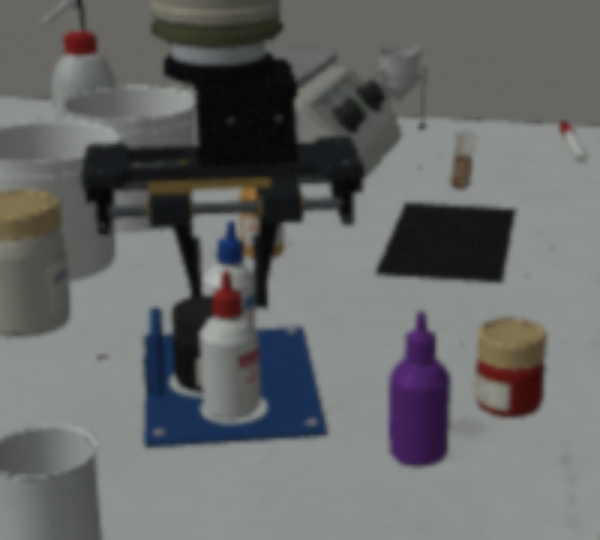

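>>> move_arm --targets '[[[0,0,-1],[0,0,0],30],[[0,0,-3],[0,0,0],30],[[0,0,-4],[0,0,0],30],[[0,0,-4.5],[0,0,0],30],[[-2,-1.6,0],[0,0,0],30],[[-3.5,-2.8,0],[0,0,0],30],[[-4,-3.3,0],[0,0,0],30],[[-4,-3.3,0],[0,0,0],30],[[-4,-3.3,0],[0,0,0],30],[[-4,-3.3,0],[0,0,0],30],[[-3.5,-2.8,0],[0,0,0],30],[[-2.1,-1.7,0],[0,0,0],30],[[0,0,0],[0,0,0],30],[[0,0,0],[0,0,0],30]]'

```text
time: 6.7
ee_pos: [0.5168, -0.3557, 0.17]
eef_rot: [0.595, 0.804, 0.0, 0.0]
ft_force: [-0.5, 0.5, -0.4]
width: 0.0373
grip_force: 14.8
```

```bash
python3 g.py .516 -.357 .043 1.862
python3 - <<'E'
from h import *;from bench import r
a=r.camera("top")["image"][100:280,300:500];cv2.imwrite("pics/t3.png",cv2.resize(a,None,fx=3,fy=3))
E
```

```text
t 6.7 pos [ 0.5168 -0.3557  0.17  ] w 0.0373 grip 14.8 F [-0.5187  0.5058 -0.4416] j7 0.6132485372580562
turn (tool rotvec) [ 0.0007 -0.0002  0.0049] | shift now cm [-0.1033 -0.1196 12.6995] | shift after turn cm [-0.1012 -0.1101 12.6996]
```

View pics/t3.png

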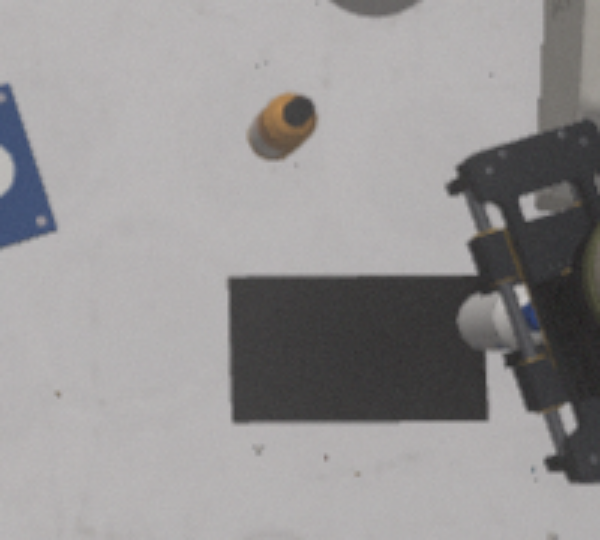

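>>> move_arm --targets '[[[0,0,3],[0,0,0],30],[[0,0,3],[0,0,0],30],[[0,0,3],[0,0,0],30],[[0,0,2],[0,0,0],30],[[0,0,1.2],[0,0,0],30],[[0,0,0.6],[0,0,0],30],[[0,0,0],[0,0,0],30],[[0,0,0],[0,0,0],100],[[0,0,0],[0,0,0],100],[[0,0,0],[0,0,0],100],[[0,0,0],[0,0,0],100],[[0,0,-3],[0,0,0],100],[[0,0,-5],[0,0,0],100],[[0,0,-6],[0,0,0],100],[[0,0,0],[0,0,0],100]]'

```text
time: 8.62
ee_pos: [0.5186, -0.3577, 0.1869]
eef_rot: [0.596, 0.803, 0.0, 0.004]
ft_force: [-0.0, 0.7, -0.8]
width: 0.0867
grip_force: 0.0
```

```bash
python3 g.py .623 .0538 .183 1.862
python3 - <<'E'
from h import *;from bench import r
a=r.camera("top")["image"][100:280,200:500];b=r.camera("side")["image"][100:280,150:450]
cv2.imwrite("pics/t4.png",cv2.resize(np.vstack([a,b]),None,fx=1.6,fy=1.6))
E
```

```text
t 8.625 pos [ 0.5186 -0.3577  0.1869] w 0.0867 grip 0.0 F [-0.0449  0.6681 -0.7914] j7 0.6181826188842634
turn (tool rotvec) [0.0051 0.0066 0.0038] | shift now cm [36.3398 21.9544  0.2611] | shift after turn cm [36.4207 21.8179  0.3905]
```

View pics/t4.png

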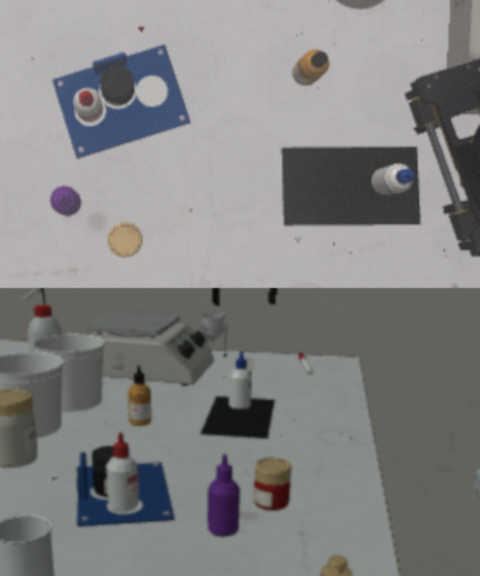

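Run:
```python
from h import *;from bench import r
c=r.camera("top")
b=blobs(c,[0,0,140],[180,60,255],[284,145,306,169]);print([(x[0],x[1],plane(c,x[1],.006)) for x in b])
for bb in blobs(c,[100,80,30],[130,255,255],[285,200,480,225],5)[:2]: print("bluecap",bb[1],plane(c,bb[1],.1))
```

```text
[(296.0, array([294.2111, 156.4048]), array([ 0.6507, -0.0335,  0.006 ]))]
bluecap [453.178  209.5254] [ 0.5167 -0.353   0.1   ]
```

>>> move_arm --targets '[[[5.2,3.15,0],[0.005,0.006,0.004],100],[[5.2,3.15,0],[0,0,0],100],[[5.2,3.15,0],[0,0,0],100],[[5.2,3.15,0],[0,0,0],100],[[5.2,3.15,0],[0,0,0],100],[[5.2,3.1,0],[0,0,0],100],[[5.2,3.1,0],[0,0,0],100],[[0,0,0],[0,0,0],100],[[0,0,0],[0,0,0],100]]'

```text
time: 9.9
ee_pos: [0.6212, 0.0546, 0.181]
eef_rot: [0.597, 0.802, -0.001, -0.005]
ft_force: [-0.1, -0.6, 0.1]
width: 0.0871
grip_force: 0.0
```

```bash
python3 g.py .623 .0538 .0446 1.862
```

```text
t 9.9 pos [0.6212 0.0546 0.181 ] w 0.0871 grip 0.0 F [-0.0991 -0.5962  0.0965] j7 -0.11646194971419066
turn (tool rotvec) [-0.0073 -0.0062  0.0003] | shift now cm [-0.2073  0.2456 13.6347] | shift after turn cm [-0.1234  0.1462 13.6372]
```

>>> move_arm --targets '[[[-0.1,0.2,0],[-0.005,-0.006,0],100],[[0,0,3],[0,0,0],100],[[0,0,3],[0,0,0],100],[[0,0,3],[0,0,0],100],[[0,0,3],[0,0,0],100],[[0,0,1.7],[0,0,0],100],[[0,0,0],[0,0,0],100],[[0,0,0],[0,0,0],30],[[0,0,0],[0,0,0],30],[[0,0,0],[0,0,0],30],[[0,0,0],[0,0,0],30],[[0,0,0],[0,0,0],30],[[0,0,0],[0,0,0],30]]'

```text
time: 11.52
ee_pos: [0.6241, 0.0545, 0.0455]
eef_rot: [0.597, 0.802, 0.0, 0.0]
ft_force: [0.1, 0.4, 0.5]
width: 0.0376
grip_force: 14.9
```

```bash
python3 g.py .516 -.267 .17 1.862
```

```text
t 11.525 pos [0.6241 0.0545 0.0455] w 0.0376 grip 14.9 F [0.1476 0.3832 0.4597] j7 -0.19048674381176847
turn (tool rotvec) [ 0.0002  0.0001 -0.0002] | shift now cm [-27.6998 -19.5767 -12.4508] | shift after turn cm [-27.6952 -19.5829 -12.4511]
```

>>> move_arm --targets '[[[0,0,-1],[0,0,0],30],[[0,0,-3],[0,0,0],30],[[0,0,-4],[0,0,0],30],[[0,0,-4.5],[0,0,0],30],[[-2,-1.4,0],[0,0,0],30],[[-3.5,-2.5,0],[0,0,0],30],[[-4.2,-3,0],[0,0,0],30],[[-4.2,-3,0],[0,0,0],30],[[-4.2,-3,0],[0,0,0],30],[[-4.1,-2.9,0],[0,0,0],30],[[-3.5,-2.4,0],[0,0,0],30],[[-2,-1.4,0],[0,0,0],30],[[0,0,0],[0,0,0],30],[[0,0,3],[0,0,0],30],[[0,0,3],[0,0,0],30],[[0,0,3],[0,0,0],30],[[0,0,2],[0,0,0],30],[[0,0,1],[0,0,0],30],[[0,0,0],[0,0,0],30]]'

```text
time: 13.9
ee_pos: [0.5159, -0.2667, 0.0505]
eef_rot: [0.597, 0.802, 0.0, -0.0]
ft_force: [0.5, -0.3, -0.7]
width: 0.0372
grip_force: 14.9
```

```bash
python3 g.py .516 -.267 .0427 1.862
```

```text
t 13.9 pos [ 0.5159 -0.2667  0.0505] w 0.0372 grip 14.9 F [ 0.5439 -0.2591 -0.6657] j7 0.4183375744413614
turn (tool rotvec) [-0.     -0.0003  0.0003] | shift now cm [-0.0287  0.0025  0.7825] | shift after turn cm [-0.0285  0.0024  0.7825]
```

>>> move_arm --targets '[[[0,0,0.5],[0,0,0],30],[[0,0,0.25],[0,0,0],30],[[0,0,0],[0,0,0],30],[[0,0,0],[0,0,0],100],[[0,0,0],[0,0,0],100],[[0,0,0],[0,0,0],100],[[0,0,0],[0,0,0],100],[[0,0,-3],[0,0,0],100],[[0,0,-5],[0,0,0],100],[[0,0,-6],[0,0,0],100],[[0,0,0],[0,0,0.175],100],[[0,0,0],[0,0,0.175],100],[[0,0,0],[0,0,0.175],100],[[0,0,0],[0,0,0.175],100],[[0,0,0],[0,0,0.175],100],[[0,0,0],[0,0,0.175],100],[[0,0,0],[0,0,0.175],100],[[0,0,0],[0,0,0.175],100],[[0,0,0],[0,0,0.17],100],[[0,0,0],[0,0,0],100]]'

```text
time: 16.4
ee_pos: [0.5158, -0.267, 0.183]
eef_rot: [0.989, 0.146, -0.0, 0.0]
ft_force: [-0.5, 0.2, -0.4]
width: 0.087
grip_force: 0.0
```

```bash
python3 g.py .651 .0147 .18 .291;python3 - <<'E'
from h import *;from bench import r
c=r.camera("top")
for n,lo,hi,roi in (("blue",[100,80,30],[130,255,255],[440,200,480,225]),("red",[0,110,60],[10,255,255],[380,195,480,230])):
    print(n,[(x[0],plane(c,x[1],.1)) for x in blobs(c,lo,hi,roi,5)])
for i in ((294.5,156.5),(253,171)):
    x,y=map(int,i);b=blobs(c,[0,0,140],[180,60,255],[x-11,y-12,x+12,y+13]);print([(x[0],x[1],plane(c,x[1],.006)) for x in b])
a=c["image"][100:280,200:500];b=r.camera("side")["image"][100:280,150:450]
cv2.imwrite("pics/t5.png",cv2.resize(np.vstack([a,b]),None,fx=1.6,fy=1.6))
E
```

```text
t 16.4 pos [ 0.5158 -0.267   0.183 ] w 0.087 grip 0.0 F [-0.5396  0.2266 -0.4178] j7 -1.0030790516328745
turn (tool rotvec) [0.0002 0.0001 0.0021] | shift now cm [ 21.0852 -23.06     0.294 ] | shift after turn cm [ 21.0377 -23.1033   0.3008]
blue []
red []
[(303.0, array([294.1353, 156.4978]), array([ 0.6505, -0.0333,  0.006 ]))]
[(287.5, array([255.6986, 168.4128]), array([0.6239, 0.0544, 0.006 ]))]
```

View pics/t5.png

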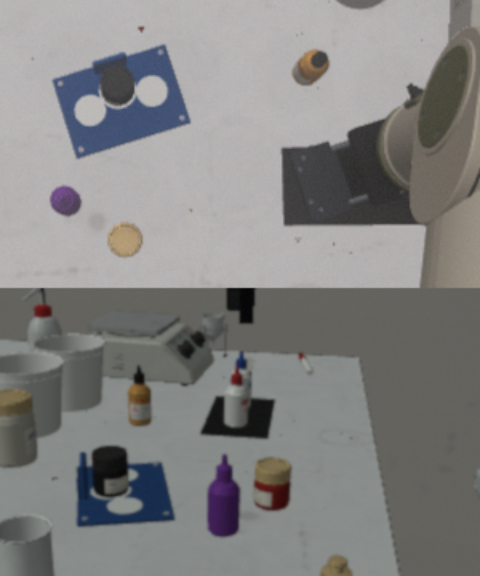

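>>> move_arm --targets '[[[2,-2.2,0],[0,0,0],100],[[3.5,-3.8,0],[0,0,0],100],[[4,-4.4,0],[0,0,0],100],[[4,-4.4,0],[0,0,0],100],[[4,-4.4,0],[0,0,0],100],[[2.5,-2.7,0],[0,0,0],100],[[1.2,-1.2,0],[0,0,0],100],[[0,0,0],[0,0,0],100],[[0,0,3],[0,0,0],100],[[0,0,3],[0,0,0],100],[[0,0,2],[0,0,0],100],[[0,0,0],[0,0,0],100]]'

```text
time: 18.0
ee_pos: [0.6514, 0.0135, 0.1017]
eef_rot: [0.989, 0.145, -0.001, 0.0]
ft_force: [0.3, 0.6, 0.7]
width: 0.0873
grip_force: 0.0
```

```bash
python3 g.py .652 .015 .034 .291
```

```text
t 18.0 pos [0.6514 0.0135 0.1017] w 0.0873 grip 0.0 F [0.3308 0.5776 0.6719] j7 -1.5941587569289057
turn (tool rotvec) [-0.      0.0025 -0.0004] | shift now cm [ 0.1212 -0.13    6.7708] | shift after turn cm [ 0.1041 -0.1301  6.7711]
```

>>> move_arm --targets '[[[0.1,-0.1,2.5],[0,0,0],100],[[0,0,2.5],[0,0,0],100],[[0,0,1.7],[0,0,0],100],[[0,0,0],[0,0,0],100],[[0,0,0],[0,0,0],42],[[0,0,0],[0,0,0],42],[[0,0,0],[0,0,0],42],[[0,0,0],[0,0,0],42],[[0,0,0],[0,0,0],42],[[0,0,0],[0,0,0],42]]' --grip_force 20

```text
time: 19.25
ee_pos: [0.6531, 0.0161, 0.0361]
eef_rot: [0.989, 0.145, 0.0, 0.0]
ft_force: [-0.6, -2.1, 2.6]
width: 0.0455
grip_force: 20.0
```

```bash
python3 g.py .518 .300 .16 .291
```

```text
t 19.25 pos [0.6531 0.0161 0.0361] w 0.0455 grip 20.0 F [-0.6255 -2.0762  2.6391] j7 -1.6262688624590975
turn (tool rotvec) [ 0.0004 -0.0001  0.0006] | shift now cm [ -4.775  -31.0662 -12.4024] | shift after turn cm [ -4.7962 -31.0682 -12.3891]
```

>>> move_arm --targets '[[[0,0,-1],[0,0,0],42],[[0,0,-3],[0,0,0],42],[[0,0,-4],[0,0,0],42],[[0,0,-4.4],[0,0,0],42],[[-0.3,-2,0],[0,0,0],42],[[-0.6,-4,0],[0,0,0],42],[[-0.8,-5,0],[0,0,0],42],[[-0.8,-5,0],[0,0,0],42],[[-0.8,-5,0],[0,0,0],42],[[-0.7,-5,0],[0,0,0],42],[[-0.5,-3.4,0],[0,0,0],42],[[-0.3,-1.7,0],[0,0,0],42],[[0,0,0],[0,0,0],42],[[0,0,4],[0,0,0],42],[[0,0,4],[0,0,0],42],[[0,0,2],[0,0,0],42],[[0,0,0],[0,0,0],42],[[0,0,0],[0,0,0],42]]'

```text
time: 21.5
ee_pos: [0.5185, 0.3007, 0.0614]
eef_rot: [0.989, 0.145, 0.001, -0.0]
ft_force: [1.4, 0.6, -0.5]
width: 0.0458
grip_force: 20.0
```

```bash
python3 g.py .518 .300 .036 .291
python3 - <<'E'
from h import *;from bench import r
c=r.camera("top");s=r.camera("side");np.save("t6.npy",c,allow_pickle=True)
b=blobs(c,[0,0,140],[180,60,255],[284,140,294,158],5)
x0,y0=262,140;bb=blobs(c,[0,0,140],[180,60,255],[261,139,285,166],5);print([(x[0],x[1],plane(c,x[1],.006)) for x in bb])
im=[cv2.resize(c["image"][130:280,90:290],None,fx=2,fy=2),cv2.resize(s["image"][200:350,180:380],None,fx=2,fy=2)]
cv2.imwrite("pics/t6.png",np.hstack(im))
E
```

```text
t 21.5 pos [0.5185 0.3007 0.0614] w 0.0458 grip 20.0 F [ 1.3521  0.6376 -0.4963] j7 -2.1510036891131405
turn (tool rotvec) [-0.0004 -0.0019  0.0003] | shift now cm [-0.0753  0.0499  2.5417] | shift after turn cm [-0.0703  0.049   2.5418]
[(410.0, array([272.6854, 155.524 ]), array([0.6533, 0.0156, 0.006 ]))]
```

View pics/t6.png

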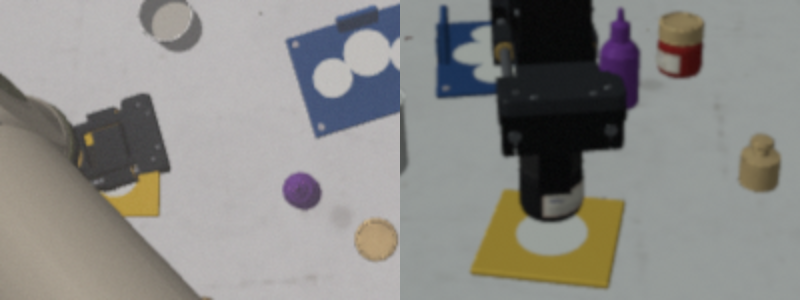

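>>> move_arm --targets '[[[0,0,1.5],[0,0,0],42],[[0,0,0.7],[0,0,0],42],[[0,0,0.3],[0,0,0],42],[[0,0,0],[0,0,0],42],[[0,0,0],[0,0,0],100],[[0,0,0],[0,0,0],100],[[0,0,0],[0,0,0],100],[[0,0,0],[0,0,0],100],[[0,0,-3],[0,0,0],100],[[0,0,-5],[0,0,0],100],[[0,0,-6],[0,0,0],100],[[0,0,0],[0,0,0],100]]'

```text
time: 23.1
ee_pos: [0.5194, 0.3022, 0.1799]
eef_rot: [0.989, 0.145, 0.004, -0.001]
ft_force: [0.8, -0.7, -0.3]
width: 0.0868
grip_force: 0.0
```

```bash
python3 g.py .441 .0055 .17 .291
```

```text
t 23.1 pos [0.5194 0.3022 0.1799] w 0.0868 grip 0.0 F [ 0.8283 -0.67   -0.3086] j7 -2.0880087634524265
turn (tool rotvec) [-0.0015 -0.0079  0.0008] | shift now cm [-16.0524  26.1653   0.8241] | shift after turn cm [-16.0233  26.1774   0.9894]
```

>>> move_arm --targets '[[[-1.5,2.4,0],[0,0,0],100],[[-3,5,0],[0,0,0],100],[[-3,5,0],[0,0,0],100],[[-3,5,0],[0,0,0],100],[[-3,5,0],[0,0,0],100],[[-2.5,3.8,0],[0,0,0],100],[[0,0,0],[0,0,0],100],[[0,0,0],[0,0,0],100]]'

```text
time: 24.1
ee_pos: [0.4397, 0.004, 0.1747]
eef_rot: [0.989, 0.146, -0.0, -0.0]
ft_force: [0.1, 0.2, 0.1]
width: 0.087
grip_force: 0.0
```

```bash
python3 g.py .441 .0055 .029 .291
python3 - <<'E'
from h import *;from bench import r
c=r.camera("wrist");s=r.camera("side");t=r.camera("top")
im=[cv2.resize(c["image"],(400,300)),cv2.resize(s["image"][200:350,180:380],None,fx=2,fy=2)]
cv2.imwrite("pics/t7.png",np.hstack(im))
# black jar lid on tile
b=blobs(t,[0,0,0],[180,255,75],[125,190,175,245]);print([(x[0],x[1],plane(t,x[1],.062)) for x in b])
E
```

```text
t 24.1 pos [0.4397 0.004  0.1747] w 0.087 grip 0.0 F [0.138  0.1762 0.0793] j7 -1.3738597230073881
turn (tool rotvec) [-0.0001 -0.      0.0011] | shift now cm [ 0.1693 -0.1042 14.5694] | shift after turn cm [ 0.1693 -0.1054 14.5694]
[(120.5, array([150.3098, 217.9073]), array([0.5082, 0.2766, 0.062 ]))]
```

View pics/t7.png

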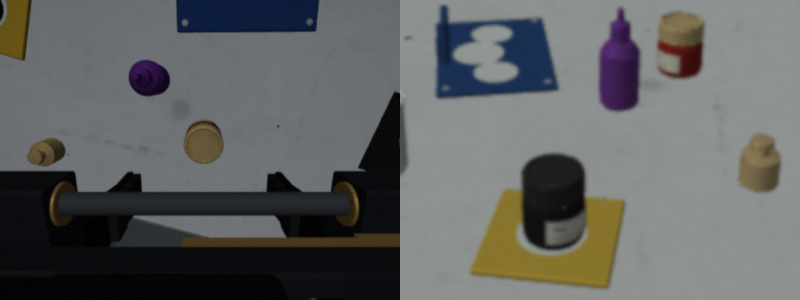

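>>> move_arm --targets '[[[0.15,-0.1,3],[0,0,0],100],[[0,0,3],[0,0,0],100],[[0,0,3],[0,0,0],100],[[0,0,3],[0,0,0],100],[[0,0,2.4],[0,0,0],100],[[0,0,0],[0,0,0],100],[[0,0,0],[0,0,0],42],[[0,0,0],[0,0,0],42],[[0,0,0],[0,0,0],42],[[0,0,0],[0,0,0],42],[[0,0,0],[0,0,0],42],[[0,0,0],[0,0,0],42]]'

```text
time: 25.75
ee_pos: [0.4409, 0.0048, 0.0311]
eef_rot: [0.989, 0.145, 0.0, 0.0]
ft_force: [-0.9, 0.4, 2.0]
width: 0.0448
grip_force: 20.0
```

```bash
python3 g.py .6525 .0153 .16 .291
```

```text
t 25.75 pos [0.4409 0.0048 0.0311] w 0.0448 grip 20.0 F [-0.8981  0.4201  1.9971] j7 -1.524962154127353
turn (tool rotvec) [ 0.0002 -0.0001  0.0007] | shift now cm [ 20.5666   5.0856 -12.8863] | shift after turn cm [ 20.5685   5.0687 -12.89  ]
```

>>> move_arm --targets '[[[0,0,-1],[0,0,0],42],[[0,0,-3],[0,0,0],42],[[0,0,-4],[0,0,0],42],[[0,0,-2],[0,0,0],42],[[2,0.5,0],[0,0,0],42],[[4,1,0],[0,0,0],42],[[5,1.2,0],[0,0,0],42],[[5,1.3,0],[0,0,0],42],[[3,0.7,0],[0,0,0],42],[[1.6,0.4,0],[0,0,0],42],[[0,0,0],[0,0,0],42],[[0,0,3],[0,0,0],42],[[0,0,3],[0,0,0],42],[[0,0,1],[0,0,0],42],[[0,0,0],[0,0,0],42],[[0,0,0],[0,0,0],42]]'

```text
time: 27.75
ee_pos: [0.6535, 0.0154, 0.0625]
eef_rot: [0.989, 0.145, 0.001, 0.0]
ft_force: [-0.0, 0.3, -1.2]
width: 0.0449
grip_force: 20.0
```

```bash
python3 g.py .6525 .0153 .0371 .291
python3 - <<'E'
from h import *;from bench import r
c=r.camera("side")["image"][150:270,180:300];cv2.imwrite("pics/t8.png",cv2.resize(c,None,fx=4,fy=4))
E
```

```text
t 27.75 pos [0.6535 0.0154 0.0625] w 0.0449 grip 20.0 F [-0.0003  0.2958 -1.1874] j7 -1.6065598703310258
turn (tool rotvec) [ 0.0006 -0.0019  0.0007] | shift now cm [-0.0994 -0.0245  2.5437] | shift after turn cm [-0.0946 -0.0229  2.5439]
```

View pics/t8.png

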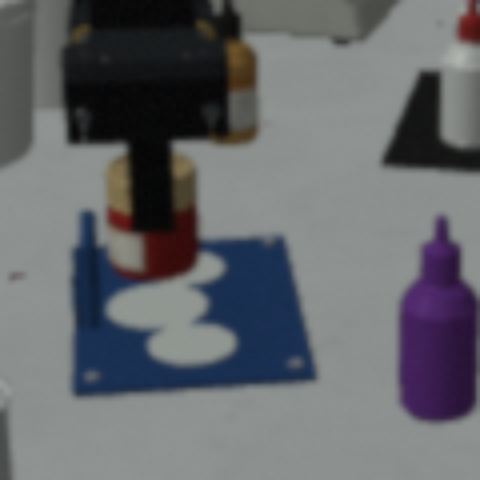

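>>> move_arm --targets '[[[-0.15,0,1.5],[0,0,0],42],[[0,0,0.7],[0,0,0],42],[[0,0,0.3],[0,0,0],42],[[0,0,0],[0,0,0],42],[[0,0,0],[0,0,0],100],[[0,0,0],[0,0,0],100],[[0,0,0],[0,0,0],100],[[0,0,0],[0,0,0],100],[[0,0,-3],[0,0,0],100],[[0,0,-5],[0,0,0],100],[[0,0,-6],[0,0,0],100],[[0,0,0],[0,0,0],100]]'

```text
time: 29.3
ee_pos: [0.6539, 0.0156, 0.1815]
eef_rot: [0.989, 0.145, 0.004, 0.0]
ft_force: [0.2, 1.3, -0.7]
width: 0.087
grip_force: 0.0
```

```bash
python3 g.py .516 -.267 .18 1.862
```

```text
t 29.3 pos [0.6539 0.0156 0.1815] w 0.087 grip 0.0 F [ 0.2111  1.2917 -0.6991] j7 -1.561984337708532
turn (tool rotvec) [ 0.0084 -0.0049 -1.5702] | shift now cm [-21.3392  23.0967   0.025 ] | shift after turn cm [-23.1098 -21.3244   0.154 ]
```

>>> move_arm --targets '[[[-2,2.2,0],[0,0,0],100],[[-3.5,3.8,0],[0,0,0],100],[[-4,4.4,0],[0,0,0],100],[[-4,4.4,0],[0,0,0],100],[[-4,4.4,0],[0,0,0],100],[[-3.8,3.9,0],[0,0,0],100],[[0,0,0],[0,0,-0.175],100],[[0,0,0],[0,0,-0.175],100],[[0,0,0],[0,0,-0.175],100],[[0,0,0],[0,0,-0.175],100],[[0,0,0],[0,0,-0.175],100],[[0,0,0],[0,0,-0.175],100],[[0,0,0],[0,0,-0.175],100],[[0,0,0],[0,0,-0.175],100],[[0,0,0],[0,0,-0.17],100],[[0,0,0],[0,0,0],100]]'

```text
time: 31.3
ee_pos: [0.5135, -0.2676, 0.1752]
eef_rot: [0.598, 0.802, 0.0, -0.0]
ft_force: [0.2, -0.6, 0.3]
width: 0.087
grip_force: 0.0
```

```bash
python3 g.py .516 -.267 .042 1.862
python3 - <<'E'
from h import *;from bench import r
t=r.camera("top");s=r.camera("side");np.save("t9.npy",t,allow_pickle=True)
b=blobs(t,[8,50,80],[28,255,255],[255,130,295,172]);print("lid",[(x[0],x[1],plane(t,x[1],.062)) for x in b])
cv2.imwrite("pics/t9.png",np.hstack([cv2.resize(t["image"][120:210,100:320],None,fx=2,fy=3),cv2.resize(s["image"][180:270,185:275],None,fx=3,fy=3)]))
E
```

```text
t 31.3 pos [ 0.5135 -0.2676  0.1752] w 0.087 grip 0.0 F [ 0.2136 -0.5725  0.3117] j7 0.49919830469522125
turn (tool rotvec) [-0.0005 -0.0008 -0.0013] | shift now cm [-0.0223  0.2654 13.3229] | shift after turn cm [-0.0125  0.2592 13.323 ]
lid [(343.0, array([272.4373, 152.7716]), array([0.6469, 0.0146, 0.062 ]))]
```

View pics/t9.png

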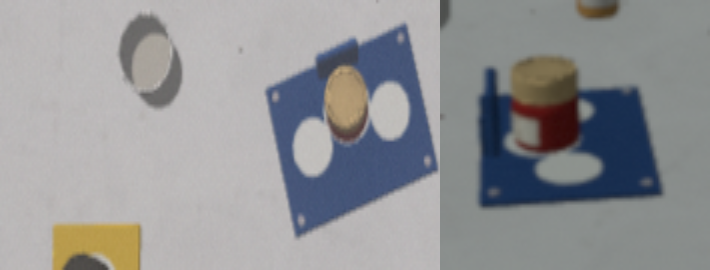

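>>> move_arm --targets '[[[0,0.25,3],[0,0,0],100],[[0,0,3],[0,0,0],100],[[0,0,3],[0,0,0],100],[[0,0,3],[0,0,0],100],[[0,0,1.2],[0,0,0],100],[[0,0,0],[0,0,0],100],[[0,0,0],[0,0,0],30],[[0,0,0],[0,0,0],30],[[0,0,0],[0,0,0],30],[[0,0,0],[0,0,0],30],[[0,0,0],[0,0,0],30],[[0,0,0],[0,0,0],30]]' --grip_force 15

```text
time: 32.9
ee_pos: [0.5162, -0.267, 0.044]
eef_rot: [0.597, 0.802, -0.0, 0.0]
ft_force: [-0.5, -0.1, 0.1]
width: 0.0374
grip_force: 15.0
```

```bash
python3 g.py .6241 .0545 .17 1.862
```

```text
t 32.9 pos [ 0.5162 -0.267   0.044 ] w 0.0374 grip 15.0 F [-0.4859 -0.0601  0.1379] j7 0.414048920827412
turn (tool rotvec) [ 0.      0.     -0.0002] | shift now cm [ 27.6988  19.5584 -12.6052] | shift after turn cm [ 27.6945  19.5651 -12.6041]
```

>>> move_arm --targets '[[[0,0,-1],[0,0,0],30],[[0,0,-3],[0,0,0],30],[[0,0,-4],[0,0,0],30],[[0,0,-4.6],[0,0,0],30],[[2,1.4,0],[0,0,0],30],[[3.5,2.5,0],[0,0,0],30],[[4.2,3,0],[0,0,0],30],[[4.2,3,0],[0,0,0],30],[[4.2,3,0],[0,0,0],30],[[4.1,2.9,0],[0,0,0],30],[[3.5,2.4,0],[0,0,0],30],[[2,1.4,0],[0,0,0],30],[[0,0,0],[0,0,0],30],[[0,0,3],[0,0,0],30],[[0,0,3],[0,0,0],30],[[0,0,3],[0,0,0],30],[[0,0,1.7],[0,0,0],30],[[0,0,0],[0,0,0],30],[[0,0,0],[0,0,0],30]]'

```text
time: 35.28
ee_pos: [0.6252, 0.0546, 0.0643]
eef_rot: [0.597, 0.802, 0.001, 0.001]
ft_force: [-0.9, 0.6, -0.2]
width: 0.0372
grip_force: 15.0
```

```bash
python3 g.py .6241 .0545 .0468 1.862
python3 - <<'E'
from h import *;from bench import r
c=r.camera("side")["image"][150:270,180:300];cv2.imwrite("pics/t10.png",cv2.resize(c,None,fx=4,fy=4))
E
```

```text
t 35.275 pos [0.6252 0.0546 0.0643] w 0.0372 grip 15.0 F [-0.9162  0.6496 -0.1544] j7 -0.18299190650319902
turn (tool rotvec) [ 0.0016  0.0004 -0.0005] | shift now cm [ 0.0222 -0.1112  1.7485] | shift after turn cm [ 0.0216 -0.1084  1.7486]
```

View pics/t10.png

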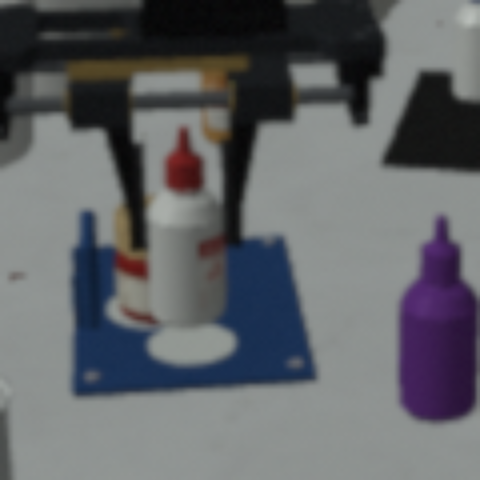

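>>> move_arm --targets '[[[0,-0.1,1],[0,0,0],30],[[0,0,0.5],[0,0,0],30],[[0,0,0.25],[0,0,0],30],[[0,0,0],[0,0,0],30],[[0,0,0],[0,0,0],30],[[0,0,0],[0,0,0],100],[[0,0,0],[0,0,0],100],[[0,0,0],[0,0,0],100],[[0,0,0],[0,0,0],100],[[0,0,-3],[0,0,0],100],[[0,0,-5],[0,0,0],100],[[0,0,-5],[0,0,0],100],[[0,0,0],[0,0,0],100]]'

```text
time: 36.95
ee_pos: [0.6255, 0.0552, 0.1797]
eef_rot: [0.597, 0.802, 0.002, 0.003]
ft_force: [-0.2, 0.9, -0.5]
width: 0.0869
grip_force: 0.0
```

```bash
python3 g.py .5170 -.357 .17 1.862
```

```text
t 36.95 pos [0.6255 0.0552 0.1797] w 0.0869 grip 0.0 F [-0.1696  0.8805 -0.5203] j7 -0.12518371802731632
turn (tool rotvec) [ 0.0065  0.0015 -0.0002] | shift now cm [-36.3705 -22.2263   0.8811] | shift after turn cm [-36.3682 -22.226    0.9734]
```

>>> move_arm --targets '[[[-3,-1.8,0],[0,0,0],100],[[-5.2,-3.2,0],[0,0,0],100],[[-5.2,-3.2,0],[0,0,0],100],[[-5.2,-3.2,0],[0,0,0],100],[[-5.2,-3.2,0],[0,0,0],100],[[-5.2,-3.2,0],[0,0,0],100],[[-4.5,-2.7,0],[0,0,0],100],[[-2.7,-1.7,0],[0,0,0],100],[[0,0,0],[0,0,0],100],[[0,0,0],[0,0,0],100]]'

```text
time: 38.2
ee_pos: [0.515, -0.3549, 0.1749]
eef_rot: [0.597, 0.802, 0.0, -0.0]
ft_force: [0.9, -0.1, -0.1]
width: 0.0869
grip_force: 0.0
```

```bash
python3 g.py .5168 -.3557 .042 1.862
```

```text
t 38.2 pos [ 0.515  -0.3549  0.1749] w 0.0869 grip 0.0 F [ 0.9365 -0.1422 -0.1196] j7 0.6055900373874331
turn (tool rotvec) [ 0.     -0.0011  0.0008] | shift now cm [-0.1446  0.1536 13.2902] | shift after turn cm [-0.1297  0.1538 13.2904]
```

>>> move_arm --targets '[[[-0.1,0.15,3],[0,0,0],100],[[0,0,3],[0,0,0],100],[[0,0,3],[0,0,0],100],[[0,0,3],[0,0,0],100],[[0,0,1.2],[0,0,0],100],[[0,0,0],[0,0,0],100],[[0,0,0],[0,0,0],30],[[0,0,0],[0,0,0],30],[[0,0,0],[0,0,0],30],[[0,0,0],[0,0,0],30],[[0,0,0],[0,0,0],30],[[0,0,0],[0,0,0],30]]'

```text
time: 39.7
ee_pos: [0.5165, -0.3566, 0.0435]
eef_rot: [0.597, 0.802, -0.0, 0.0]
ft_force: [-0.5, -0.1, -0.3]
width: 0.0371
grip_force: 14.9
```

```bash
python3 g.py .6491 -.0333 .17 1.862
```

```text
t 39.7 pos [ 0.5165 -0.3566  0.0435] w 0.0371 grip 14.9 F [-0.5489 -0.1122 -0.2802] j7 0.5405392863950192
turn (tool rotvec) [ 0.0001  0.0001 -0.0002] | shift now cm [ 27.168   21.9831 -12.6511] | shift after turn cm [ 27.1658  21.9865 -12.65  ]
```

>>> move_arm --targets '[[[0,0,-1],[0,0,0],30],[[0,0,-3],[0,0,0],30],[[0,0,-4],[0,0,0],30],[[0,0,-4.6],[0,0,0],30],[[2,1.6,0],[0,0,0],30],[[3.5,2.8,0],[0,0,0],30],[[4,3.3,0],[0,0,0],30],[[4,3.3,0],[0,0,0],30],[[4,3.2,0],[0,0,0],30],[[4,3.2,0],[0,0,0],30],[[3.6,2.9,0],[0,0,0],30],[[2.1,1.7,0],[0,0,0],30],[[0,0,0],[0,0,0],30],[[0,0,3],[0,0,0],30],[[0,0,3],[0,0,0],30],[[0,0,3],[0,0,0],30],[[0,0,1.7],[0,0,0],30],[[0,0,0],[0,0,0],30],[[0,0,0],[0,0,0],30]]'

```text
time: 42.08
ee_pos: [0.6499, -0.0332, 0.0638]
eef_rot: [0.597, 0.802, 0.0, 0.001]
ft_force: [-0.2, 0.1, -0.2]
width: 0.0372
grip_force: 14.9
```

```bash
python3 g.py .6491 -.0333 .0465 1.862
```

```text
t 42.075 pos [ 0.6499 -0.0332  0.0638] w 0.0372 grip 14.9 F [-0.1722  0.059  -0.2356] j7 -0.03483101237432908
turn (tool rotvec) [ 0.0016  0.0006 -0.0006] | shift now cm [ 0.0102 -0.0833  1.7341] | shift after turn cm [ 0.0092 -0.0805  1.7342]
```

>>> move_arm --targets '[[[0,-0.1,1],[0,0,0],30],[[0,0,0.5],[0,0,0],30],[[0,0,0.25],[0,0,0],30],[[0,0,0],[0,0,0],30],[[0,0,0],[0,0,0],30],[[0,0,0],[0,0,0],100],[[0,0,0],[0,0,0],100],[[0,0,0],[0,0,0],100],[[0,0,0],[0,0,0],100],[[0,0,-3],[0,0,0],100],[[0,0,-5],[0,0,0],100],[[0,0,-6],[0,0,0],100],[[-5,-2,0],[0,0,0],100],[[-5,-2,0],[0,0,0],100],[[-5,-2,0],[0,0,0],100],[[-5,-2,0],[0,0,0],100],[[0,0,0],[0,0,0],100],[[0,0,0],[0,0,0],100]]'

```text
time: 44.32
ee_pos: [0.629, -0.2472, 0.1849]
eef_rot: [0.597, 0.802, 0.0, -0.0]
ft_force: [-0.1, 0.6, -0.4]
width: 0.0872
grip_force: 0.0
```

Run:
```python
from h import *;from bench import r
T0=np.load("top0.npy",allow_pickle=True).item();S0=np.load("side0.npy",allow_pickle=True).item()
t=r.camera("top");s=r.camera("side")
st=lambda c,o:np.hstack([cv2.resize(k["image"][y:y+90,x:x+105],None,fx=3.6,fy=3.2) for k,(x,y) in c])
cv2.imwrite("pics/t11.png",np.vstack([st([(T0,(225,115)),(t,(225,115))],0),st([(S0,(185,165)),(s,(185,165))],0)]))
cv2.imwrite("pics/t12.png",np.hstack([cv2.resize(t["image"],(400,300)),cv2.resize(s["image"],(400,300))]))
```

```text
(no output)
```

View pics/t11.png

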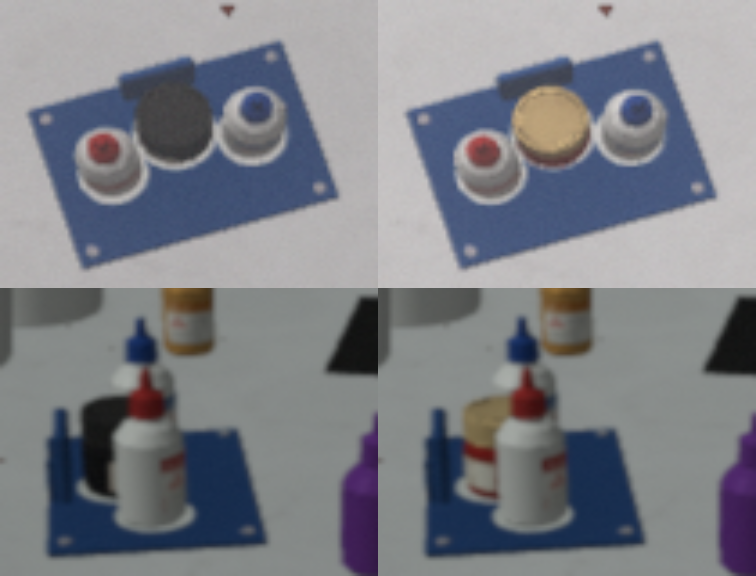

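View pics/t12.png

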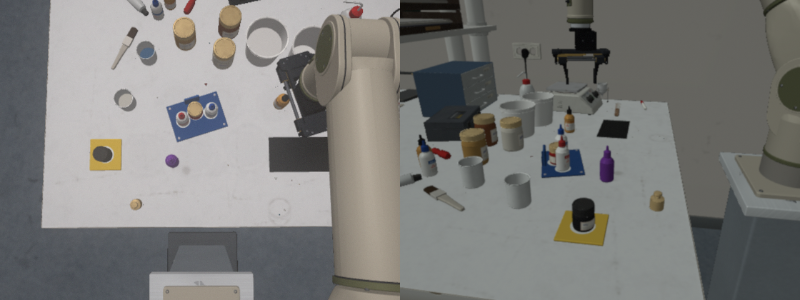

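The pictures show both bottles within about 2 mm of where they started, the red jar on the rear seat, the black jar upright on the tile's mark, and the gripper clear of everything.

```bash
python3 -c "
from bench import r
print(r.close_job())"
```

```text
the job is handed in; nothing more can be done
None
```

The job is handed in; no verdict was returned. By the last pictures, the black jar stands on the tile's mark, the red jar on the caddy's rear seat, and both bottles on their own seats, with everything upright and the amber bottle, beaker and weight not visibly moved.

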